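Hold a screen post in its counter clamp bracket

TASK

Take the long steel post out of the wooden block and thread it upright from above through the upper and then the lower collar of the aluminium counter bracket, until its foot shows about 15 mm below the lower collar. Finish while still holding it there, steady and with its foot clear of the bracket's base, so that a colleague can tighten the clamp screws. Leave the short post and the other things on the counter where they are.

Things in the scene. Friction and masses are not known exactly. Their poses are not given: they have to be found in the camera images.
- post: the long post: a plain round steel rod, 16 mm diameter, 180 mm long, about 0.12 kg (varies), standing upright in an end hole of the wooden block at the start; origin at the centre of its foot (lower end face), z along the rod to its top; the foot has a 2 x 3 mm chamfer
- post_foot (a point): centre of the long post's lower end face
- post_top (a point): centre of the long post's upper end face, 180 mm above the foot
- bracket: aluminium clamp bracket, fixed: base plate 120 x 90 x 6 mm, back plate 123 mm high on its -x side (24 to 34 mm from the axis), two square collars 48 x 48 x 18 mm at heights 45-63 and 105-123 mm, with 20 mm holes (2 mm chamfers) on one vertical axis. Screw knobs reach 46 mm from the axis to +y, level with the collars. Origin on the counter under the hole axis, z up
- upper_mouth (a point): centre of the hole at the top face of the upper collar, 123 mm above the counter
- lower_under (a point): centre of the hole at the underside of the lower collar, 45 mm above the counter
- rack: wooden block 80 x 160 x 50 mm, fixed, with three vertical 18 mm holes in a row along its y at -50, 0 and +50 mm; hole floors 8 mm above the counter, holes 42 mm deep. The long and the short post stand in the two end holes (which is in which varies), the middle one is empty. Origin at the centre of its underside
- short_post: bystander: the same 16 mm rod but only 120 mm long, standing in the other end hole; origin at its foot
- jar: bystander: closed jar, 76 mm diameter, 120 mm high, origin at the centre of its underside
- punnet: bystander: empty white open tray 100 x 140 x 50 mm, origin at the centre of its underside
- mug: bystander: white mug, 80 mm diameter, 90 mm high, handle at its +y, origin at the centre of its underside
There are look-alikes about, which are no part of the job. What is shaped like the bracket but yellow is not meant.

How it is judged:
On the way, in this order (a step that is already met when the one before it is completed fails the run):
1. the long post is lifted out of the block by the gripper (height (world z) of post_foot above 0.06 m and contact force between the fingers and post above 1 N), for 0.1 s.
2. its foot is inside or just below the upper collar, above the lower one (horizontal distance between post_foot and upper_mouth below 0.012 m and z of post_foot in the frame of upper_mouth below -0.006 m and z of post_foot in the frame of lower_under above 0.018 m and angle between post's own z axis and vertical below 0.15 rad), for 0.05 s.
3. its foot comes out below the lower collar (horizontal distance between post_foot and lower_under below 0.005 m and z of post_foot in the frame of lower_under below -0.004 m), for 0.1 s.
At the end, for the whole second after the job is handed in: the long post stands upright (within 4 degrees) through both collars, its foot within 5 mm of their axis and 5 to 28 mm below the underside of the lower collar (so at least 11 mm clear of the base plate), still (under 20 mm/s) and held by the fingers with more than 1 N (horizontal distance between post_foot and lower_under below 0.005 m and angle between the z axis of post and the z axis of bracket, either way round below 0.07 rad and angle between post's own z axis and vertical below 0.07 rad and z of post_foot in the frame of lower_under between -0.028 and -0.005 m and linear speed of post below 0.02 m/s and contact force between the fingers and post above 1 N); the arm keeps its last pose, push and grip.
It fails at once if the short post is disturbed (moved more than 20 mm or tipped by more than 0.3 rad) (distance of short_post from where it was at the start of the episode above 0.02 m or angle between short_post's own z axis and vertical above 0.3 rad).
It fails at once if the jar is disturbed (moved more than 20 mm or tipped by more than 0.3 rad) (distance of jar from where it was at the start of the episode above 0.02 m or angle between jar's own z axis and vertical above 0.3 rad).
It fails at once if the punnet is disturbed (moved more than 20 mm or tipped by more than 0.3 rad) (distance of punnet from where it was at the start of the episode above 0.02 m or angle between punnet's own z axis and vertical above 0.3 rad).
It fails at once if the mug is disturbed (moved more than 20 mm or tipped by more than 0.3 rad) (distance of mug from where it was at the start of the episode above 0.02 m or angle between mug's own z axis and vertical above 0.3 rad).
It also fails if it takes over 48 s, if anything falls off the work surface, if the arm or the gripper's body presses on something with over 40 N, if the wrist force passes 120 N, or if a joint passes its speed limit or range.

ROBOT

A 6-joint arm with a two-finger parallel gripper is mounted at the origin on the work surface. World frame = base frame: x ahead of the robot, y to its left, z up, the work surface at z = 0. Lengths are in m, angles in rad, forces in N, time in s.
With the tool pointing down it reaches from about 0.35 to 0.975 m from the base axis. Payload 7.1 kg.
Tool frame: the origin (TCP) lies between the finger pads; the fingertips stand 22 mm ahead of it and the grasp point (between the pads) lies 3 mm ahead of it; x points along the fingers, y is the direction in which the jaws open and shut, and the axes are right-handed (so a half turn about x gives the same grasp; the last joint's range is limited). The gripper opens to 88 mm and grips with 3 to 60 N. Pads are 20 mm wide; open, the fingers measure 115 mm over their backs; the gripper's body (75 mm by 178 mm) begins 61 mm behind the grasp point.
Start: joints at [-1.161, 0.423, 1.63, -0, 1.089, -0.019], TCP at [0.26, -0.568, 0.245] pointing down, gripper open.
Joint ranges: [-3, 3], [-0.9, 2.11], [0.09, 2.58], [-1.31, 4.45], [0.11, 2.69], [-2.54, 2.54]. Speed limits (rad/s): [2.39, 2.39, 3.01, 3.14, 3.14, 3.14].

INTERFACE

Orientations are given as [roll, pitch, yaw] about the fixed x, y, z axes, in that order (R = Rz(yaw) Ry(pitch) Rx(roll)).
In Python, from plant import arm, imaging, job gives the robot as it stands. The module is installed in compiled form; this text tells all that it offers.
- The arm moves only by the tool send_rows, never from a script. Its argument "commands" is one flat list of numbers, 7 for each row, row after row: the turn, a rotation vector about the world's x, y, z in rad, then the shift along the world's x, y, z in cm, then the closure, from -1 (fully open) to 1 (shut), so that 0 is half open. In form: [rx, ry, rz, x, y, z, fingers, rx, ry, rz, x, y, z, fingers, ...]. A call has 1 to 20 rows; each row shifts and turns the commanded pose from where the row before left it; what a row does not reach is not made up. A row lasts 1/10 s, in which the tool goes at most 50 mm and 8.59 degrees, less where a joint would pass 70% of its speed; a pose out of reach is approached as far as the arm can. A call with a gripper value outside its range is refused whole. The fingers move at their own pace and stop on an object; "grip_force" is the grip in N (left out, the last holds). Time passes only in rows, so rows that do not move let the fingers close. It gives the time, the measured TCP pose, the force and the opening at its end, in the units of the state.
- arm.read_state(): the state, without advancing time (a new reading comes with each control period).
- imaging.snapshot(name): name is "scene" or "top" or "wrist"; returns a dict with "img" (400x640x3 uint8, red, green, blue), "range_z" (400x640 float32, m along the optical axis (not along the pixel's ray), 0 where there is no reading), "K" (3x3 intrinsics, pixels), "dist_coeffs" ([k1, k2, p1, p2, k3] as OpenCV has them; the pictures are not rectified), "origin" and "orientation" of the camera in the world. Camera axes: x right, y up, looking along -z (the intrinsics and any distortion apply to the point x, -y, -z); pixel columns grow to the right and rows downward; lengths in m; the calibration is good to about 2 mm. A picture is of the moment at which its call begins.
- job.job_done(): hands the job in, once; it reports no verdict.
The state is a dict: "clock": time; "joints": joint angles; "joint_vel": joint speeds; "effort": joint torques, N m; "ee_pos": TCP position; "eef_rot": TCP orientation; "wrist_force": force on the tool from outside, world axes, zero at the start; "ft_torque": the same for the moment, N m; "finger_gap": finger opening in m.
Only numpy, scipy, OpenCV 4.12 (cv2) and the standard library are available. Lean on these libraries where they do the work, as an engineer would, in place of code of your own. Each camera call takes 0.05 s, during which the arm holds its last target.

## Working session

There is one attempt and no reset: what is moved stays moved. The work goes in short steps, Python scripts to look and compute and a tool call to move; the robot and the scene stay as the last step left them, time stands still between calls to the robot, and variables do not carry over. Pictures are saved under pics/ and viewed, and the job is handed in when it is done.

Besides the shell and the picture viewer there is one more tool, called after "Emit:" as name(argument=value, ...), one argument or row to a line, values as JSON. send_rows: Moves the arm, as the interface text tells. Its arguments: {"type":"object","properties":{"commands":{"type":"array"},"grip_force":{"type":"number"}},"required":["commands"]}

```bash
mkdir -p pics; cat > h.py <<'E'
import numpy as np, cv2, pickle
from scipy.spatial.transform import Rotation as Ro
def rot(o):
    o=np.array(o,float)
    if o.shape==(3,3): return o
    if o.shape==(4,): return Ro.from_quat(o).as_matrix()
    return Ro.from_euler('xyz',o).as_matrix()
def snap(name):
    from plant import imaging
    s=imaging.snapshot(name); pickle.dump(s,open(name+'.pkl','wb')); return s
def load(name): return pickle.load(open(name+'.pkl','rb'))
def cloud(s):
    z=s['range_z']; h,w=z.shape
    uv=np.stack(np.meshgrid(np.arange(w),np.arange(h)),-1).reshape(-1,1,2).astype(np.float64)
    n=cv2.undistortPoints(uv,np.array(s['K'],float),np.array(s['dist_coeffs'],float)).reshape(h,w,2)
    p=np.stack([n[...,0]*z,-n[...,1]*z,-z],-1)
    P=p@rot(s['orientation']).T+np.array(s['origin'])
    P[z==0]=np.nan
    return P
def ray(s,uv):
    n=cv2.undistortPoints(np.array(uv,float).reshape(-1,1,2),np.array(s['K'],float),np.array(s['dist_coeffs'],float)).reshape(-1,2)
    d=np.c_[n[:,0],-n[:,1],-np.ones(len(n))]@rot(s['orientation']).T
    return np.array(s['origin']),d
def proj(s,X):
    X=np.atleast_2d(X); c=(X-np.array(s['origin']))@rot(s['orientation']); c=c*[1,-1,-1]
    return cv2.projectPoints(c,np.zeros(3),np.zeros(3),np.array(s['K'],float),np.array(s['dist_coeffs'],float))[0].reshape(-1,2)
def save(img,f): cv2.imwrite('pics/'+f,img[...,::-1])
E
python3 - <<'E'
from h import *
from plant import arm
print(arm.read_state())
for n in ['scene','top','wrist']:
    s=snap(n); save(s['img'],n+'0.png'); print(n,s['K'],s['dist_coeffs'],s['origin'],s['orientation'])
E
```

```text
{'clock': 0.0, 'joints': array([-1.16096425e+00,  4.23788933e-01,  1.63069178e+00,  1.34970671e-05,
        1.08857338e+00, -1.90103818e-02]), 'joint_vel': array([ 0.00162731,  0.00081899, -0.00191756,  0.00089886, -0.0009009 ,
        0.00086455]), 'effort': array([-1.49622396e-03, -5.44634485e+01, -2.73665106e+01,  6.44056569e-02,
        2.28396471e-02, -1.34722177e-04]), 'ee_pos': array([ 0.25970164, -0.56792245,  0.24393337]), 'eef_rot': array([-1.59798255,  1.56933484,  1.97244629]), 'wrist_force': array([-0.43670282,  0.35580392, -0.54124049]), 'ft_torque': array([ 0.02071891,  0.01637386, -0.00420662]), 'finger_gap': 0.08789385364787611}
scene [[518.6617189    0.         327.87965356]
 [  0.         518.6617189  212.60030017]
 [  0.           0.           1.        ]] [0.05567881 0.         0.         0.         0.        ] [ 1.37994109 -0.03143202  0.91396537] [0.83629028 0.01470357 1.45798719]
top [[401.06099309   0.         315.69275092]
 [  0.         401.06099309 199.0496188 ]
 [  0.           0.           1.        ]] [-0.02183507  0.          0.          0.          0.        ] [0.38941868 0.06315404 0.98968103] [ 0.16700992 -0.01080238 -1.54355084]
wrist [[321.17841591   0.         316.61326688]
 [  0.         321.17841591 197.40010078]
 [  0.           0.           1.        ]] [-0.05358548  0.          0.          0.          0.        ] [ 0.33408814 -0.53423716  0.38385521] [-0.30295579  0.002478   -1.14205852]
```

View pics/scene0.png

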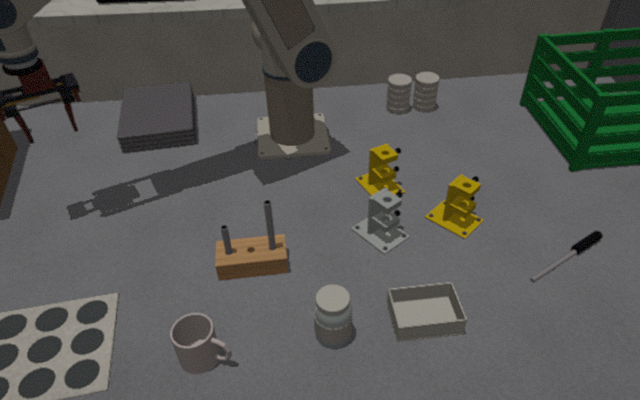

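View pics/top0.png

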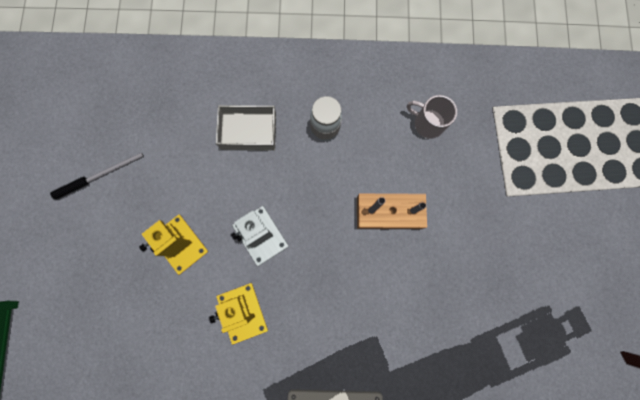

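View pics/wrist0.png

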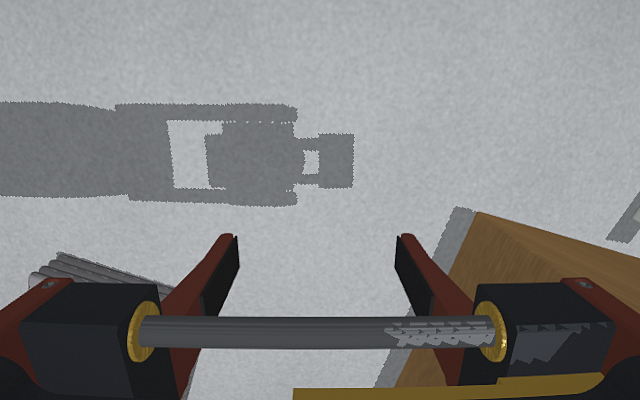

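The scene picture shows three bracket shapes: grey/silver at (383,220), yellow at (380,172) and yellow at (458,205). Only the grey one fits "aluminium". Two rods stand in the block, at (268,225), tall, and (226,240), short. The tall one is the long post. I'll confirm both in a crop and measure.

```bash
python3 - <<'E'
from h import *
a=load('scene')['img'][135:285,205:495]; a=cv2.resize(a,None,fx=2.7,fy=2.7,interpolation=cv2.INTER_CUBIC)
save(a,'crop_s.png')
b=load('top')['img'][180:280,220:440]; save(cv2.resize(b,None,fx=3.6,fy=3.6,interpolation=cv2.INTER_CUBIC),'crop_t.png')
for n in ['scene','top']:
    s=load(n);P=cloud(s)
    print(n,[ (uv,P[uv[1],uv[0]].round(4)) for uv in ([(268,203),(268,225),(226,230),(226,240),(251,249),(386,197),(375,232),(398,242)] if n=='scene' else [(376,205),(416,208),(393,200),(250,226),(265,250),(253,222),(241,222)])])
E
```

```text
scene [((268, 203), array([ 0.5324, -0.075 ,  0.1875])), ((268, 225), array([ 0.5389, -0.0805,  0.1295])), ((226, 230), array([ 0.5346, -0.1732,  0.1216])), ((226, 240), array([ 0.539 , -0.1769,  0.0952])), ((251, 249), array([ 0.5196, -0.1278,  0.0398])), ((386, 197), array([0.4677, 0.198 , 0.1197])), ((375, 232), array([0.4673, 0.1771, 0.0069])), ((398, 242), array([0.5088, 0.2265, 0.0067]))]
top [((376, 205), array([ 0.5206, -0.0688,  0.1596])), ((416, 208), array([ 0.5259, -0.1688,  0.0991])), ((393, 200), array([ 0.5504, -0.126 ,  0.0541])), ((250, 226), array([0.479 , 0.2089, 0.0552])), ((265, 250), array([0.4262, 0.1769, 0.0064])), ((253, 222), array([0.4814, 0.1923, 0.1227])), ((241, 222), array([0.4804, 0.218 , 0.1248]))]
```

View pics/crop_s.png

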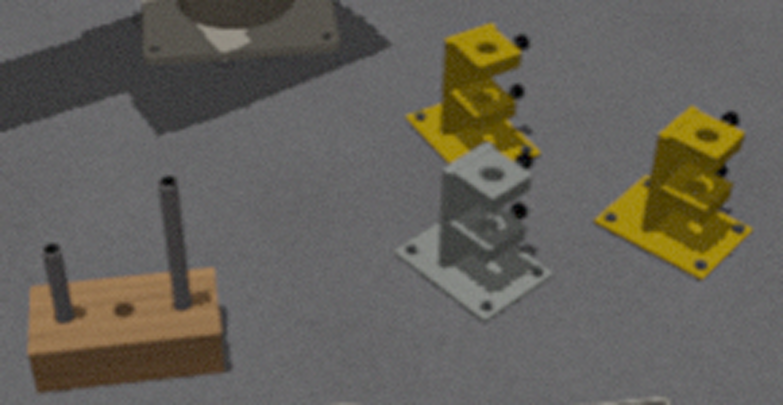

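View pics/crop_t.png

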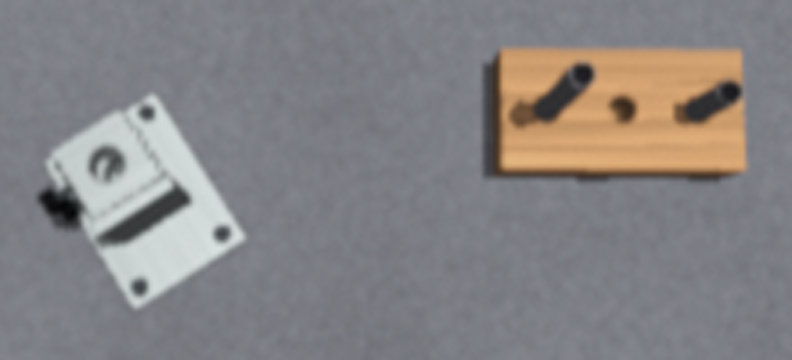

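```bash
cat >> h.py <<'E'
def atz(s,uv,z):
    o,d=ray(s,uv); t=(z-o[2])/d[:,2]; return o+t[:,None]*d
def tri(views):
    A=np.zeros((3,3));b=np.zeros(3)
    for s,uv in views:
        o,d=ray(s,[uv]); d=d[0]/np.linalg.norm(d[0]); M=np.eye(3)-np.outer(d,d); A+=M;b+=M@o
    X=np.linalg.solve(A,b)
    return X,[np.linalg.norm(proj(s,X)[0]-uv) for s,uv in views]
E
python3 - <<'E'
from h import *
from plant import arm
st=arm.read_state(); R=rot(st['eef_rot']); print(R.round(3))
s=load('wrist'); print('cam axes in tool',(R.T@rot(s['orientation'])).round(3),'cam pos in tool',R.T@(np.array(s['origin'])-st['ee_pos']))
S=load('scene');T=load('top')
print('post top',tri([(S,(267.2,201.7)),(T,(381.7,200.3))]))
print('short top',tri([(S,(205+52/2.7,135+249/2.7)),(T,(220+728/3.6,180+91/3.6))]))
print('hole',tri([(S,(205+491/2.7,135+174/2.7)),(T,(220+107/3.6,180+165/3.6))]))
for s in (S,T):
    P=cloud(s); m=(np.abs(P[...,2]-.123)<.006)&(P[...,0]>.4)&(P[...,0]<.56)&(P[...,1]>.12)&(P[...,1]<.28)
    hsv=cv2.cvtColor(s['img'],cv2.COLOR_RGB2HSV); m&=(hsv[...,1]<70)
    q=P[m][:,:2].astype(np.float32); print(len(q),P[m].mean(0),cv2.minAreaRect(q))
    m=(np.abs(P[...,2]-.006)<.003)&(P[...,0]>.35)&(P[...,0]<.6)&(P[...,1]>.1)&(P[...,1]<.3)&(s['img'].min(-1)>130)&(hsv[...,1]<70)
    q=P[m][:,:2].astype(np.float32); print('base',len(q),cv2.minAreaRect(q))
E
```

```text
[[-0.     0.416 -0.909]
 [ 0.001 -0.909 -0.416]
 [-1.    -0.001 -0.   ]]
cam axes in tool [[ 0.001  0.298 -0.954]
 [ 1.    -0.     0.001]
 [ 0.    -0.954 -0.298]] cam pos in tool [-1.39758417e-01  6.63008997e-06 -8.16972606e-02]
post top (array([ 0.52638736, -0.07645227,  0.18613666]), [np.float64(0.1040586555187753), np.float64(0.11018495830241042)])
short top (array([ 0.52841698, -0.17641868,  0.12449093]), [np.float64(0.1850518239412081), np.float64(0.18797911339995652)])
hole (array([0.47335203, 0.19949526, 0.11679459]), [np.float64(0.17560082262863025), np.float64(0.1898600155365825)])
374 [0.47610455 0.19356755 0.12254549] ((0.4696664810180664, 0.19986432790756226), (0.060493942350149155, 0.07144072651863098), 34.204689025878906)
base 217 ((0.4752321243286133, 0.1773865520954132), (0.11547133326530457, 0.06297411024570465), 40.794921875)
591 [0.46713592 0.19881691 0.12258694] ((0.464125394821167, 0.20541244745254517), (0.05878039449453354, 0.07354338467121124), 34.61091613769531)
base 856 ((0.46387410163879395, 0.19243361055850983), (0.12579694390296936, 0.0935274288058281), 34.087276458740234)
```

```bash
python3 - <<'E'
from h import *
for n in ('scene','top'):
    P=cloud(load(n)).reshape(-1,3); P=P[(P[:,0]>.15)&(P[:,0]<.75)&(P[:,1]>-.75)&(P[:,1]<.35)&(P[:,2]>.1)]
    H={}
    for p in P: k=(round(p[0],1),round(p[1],1)); H[k]=max(H.get(k,0),p[2].round(3))
    print(n,sorted(H.items()))
E
```

```text
scene [((np.float64(0.2), np.float64(-0.6)), np.float64(0.346)), ((np.float64(0.2), np.float64(-0.5)), np.float64(0.484)), ((np.float64(0.2), np.float64(-0.1)), np.float64(0.495)), ((np.float64(0.2), np.float64(-0.0)), np.float64(0.489)), ((np.float64(0.2), np.float64(0.1)), np.float64(0.468)), ((np.float64(0.3), np.float64(-0.6)), np.float64(0.499)), ((np.float64(0.3), np.float64(-0.5)), np.float64(0.55)), ((np.float64(0.3), np.float64(0.2)), np.float64(0.128)), ((np.float64(0.3), np.float64(0.3)), np.float64(0.124)), ((np.float64(0.4), np.float64(0.2)), np.float64(0.125)), ((np.float64(0.5), np.float64(-0.2)), np.float64(0.132)), ((np.float64(0.5), np.float64(-0.1)), np.float64(0.191)), ((np.float64(0.5), np.float64(0.2)), np.float64(0.128)), ((np.float64(0.7), np.float64(0.0)), np.float64(0.125)), ((np.float64(0.7), np.float64(0.1)), np.float64(0.125))]
top [((np.float64(0.2), np.float64(-0.5)), np.float64(0.31)), ((np.float64(0.2), np.float64(0.2)), np.float64(0.12)), ((np.float64(0.3), np.float64(-0.5)), np.float64(0.312)), ((np.float64(0.3), np.float64(0.2)), np.float64(0.127)), ((np.float64(0.3), np.float64(0.3)), np.float64(0.128)), ((np.float64(0.4), np.float64(0.2)), np.float64(0.127)), ((np.float64(0.5), np.float64(-0.2)), np.float64(0.132)), ((np.float64(0.5), np.float64(-0.1)), np.float64(0.192)), ((np.float64(0.5), np.float64(0.2)), np.float64(0.128)), ((np.float64(0.7), np.float64(0.0)), np.float64(0.125)), ((np.float64(0.7), np.float64(0.1)), np.float64(0.123))]
```

Emit:
send_rows(
  commands=[0,0,0,1.66,3.07,0.2,-1,0,0,0,1.66,3.07,0.2,-1,0,0,0,1.66,3.07,0.2,-1,0,0,0,1.66,3.07,0.2,-1,0,0,0,1.66,3.07,0.2,-1,0,0,0,1.66,3.07,0.2,-1,0,0,0,1.66,3.07,0.2,-1,0,0,0,1.66,3.07,0.2,-1,0,0,0,1.66,3.07,0.2,-1,0,0,0,1.66,3.07,0.2,-1,0,0,0,1.66,3.07,0.2,-1,0,0,0,1.66,3.07,0.2,-1,0,0,0,1.66,3.07,0.2,-1,0,0,0,1.66,3.07,0.2,-1,0,0,0,1.66,3.07,0.2,-1,0,0,0,1.66,3.07,0.2,-1,0,0,0,0,0,0,-1,0,0,0,0,0,0,-1,0,0,0,0,0,0,-1],
  grip_force=30,
)

```text
clock: 2.05
ee_pos: [0.5248, -0.0778, 0.2764]
eef_rot: [-0.259, 1.57, -2.972]
wrist_force: [0.6, -0.3, -0.5]
finger_gap: 0.0881
```

```bash
python3 - <<'E'
from h import *
from plant import arm
st=arm.read_state(); print(st['ee_pos'],rot(st['eef_rot']).round(3),st['clock'])
s=snap('wrist'); im=s['img'].copy(); save(im,'w1.png'); print(proj(s,[(.526,-.076,.188),(.526,-.076,.05)]))
E
```

```text
[ 0.52484423 -0.0778103   0.27637542] [[-0.001  0.415 -0.91 ]
 [-0.    -0.91  -0.415]
 [-1.    -0.     0.001]] 2.05
[[315.38008039 208.13636761]
 [315.9766262  168.84240549]]
```

View pics/w1.png

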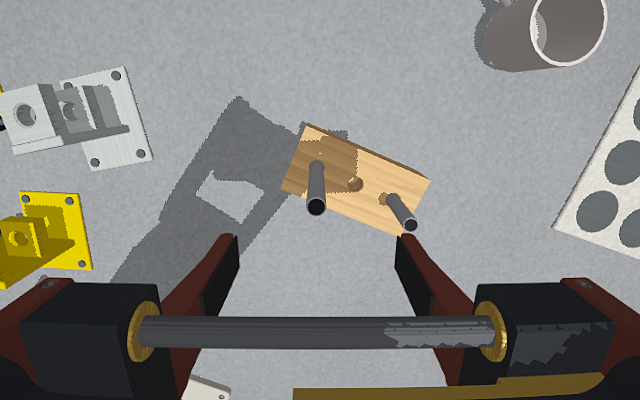

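The wrist view shows the long post's top as a dark disc at about (316,207), the short post's at (410,224) and the bracket at the left, around (25,115).

```bash
python3 - <<'E'
from h import *
from plant import arm
st=arm.read_state(); s=load('wrist')
c=s['img'][190:230,295:340]; save(cv2.resize(c,None,fx=14,fy=14,interpolation=cv2.INTER_NEAREST),'w1c.png')
print(proj(s,[[*st['ee_pos'][:2],.188]]), atz(s,[(316.5,207)],.188))
# disc: depth
P=cloud(s); m=np.zeros(P.shape[:2],bool); m[190:230,295:340]=1; m&=(P[...,2]>.18); v,u=np.nonzero(m); print(u.mean(),v.mean(),u.min(),u.max(),v.min(),v.max(),P[m].mean(0),len(u))
E
```

```text
[[317.19235582 210.51928493]] [[ 0.52717336 -0.07639067  0.188     ]]
315.74598930481284 204.72192513368984 306 326 194 215 [ 0.52840402 -0.07520444  0.18743589] 374
```

View pics/w1c.png

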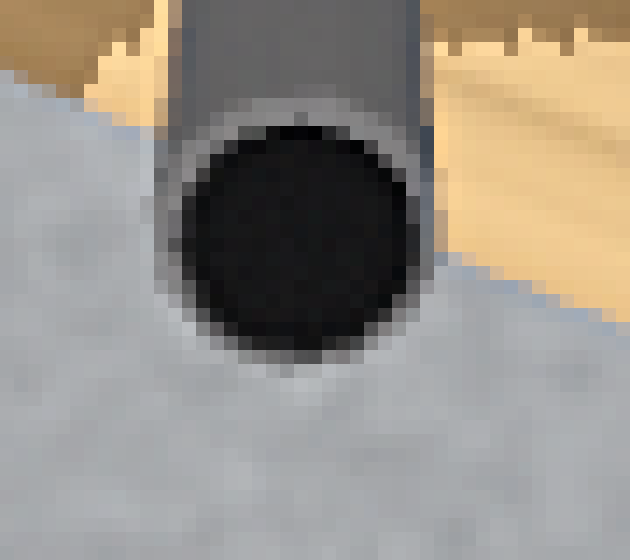

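Emit:
send_rows(
  commands=[0,0,0,0.21,0.15,-0.5,-1,0,0,0,0,0,-2.0,-1,0,0,0,0,0,-2.5,-1,0,0,0,0,0,-2.5,-1,0,0,0,0,0,-2.0,-1,0,0,0,0,0,-1.0,-1,0,0,0,0,0,-0.5,-1,0,0,0,0,0,0,-1],
)

```text
clock: 2.9
ee_pos: [0.5275, -0.076, 0.1664]
eef_rot: [-0.585, 1.57, 2.984]
wrist_force: [0.7, -0.2, 0.4]
finger_gap: 0.0877
```

Emit:
send_rows(
  commands=[0,0,0,0,0,0,0,0,0,0,0,0,0,0.4,0,0,0,0,0,0,1,0,0,0,0,0,0,1,0,0,0,0,0,0,1,0,0,0,0,0,0,1,0,0,0,0,0,0,1,0,0,0,0,0,0,1,0,0,0,0,0,0,1,0,0,0,0,0,0,1],
  grip_force=30,
)

```text
clock: 3.9
ee_pos: [0.5276, -0.0757, 0.1666]
eef_rot: [0.855, 1.571, -1.858]
wrist_force: [-0.3, 0.3, -0.0]
finger_gap: 0.0154
```

```bash
python3 - <<'E'
from h import *
from plant import arm
st=arm.read_state(); print(st['ee_pos'],st['wrist_force'],st['ft_torque'],st['finger_gap'],st['clock'])
s=snap('wrist'); save(s['img'],'w2.png')
E
```

```text
[ 0.52759016 -0.07573674  0.16664006] [-0.32590212  0.28954916 -0.04999701] [-0.09554541  0.01340056  0.01396981] 0.015375320112548765 3.9
```

View pics/w2.png

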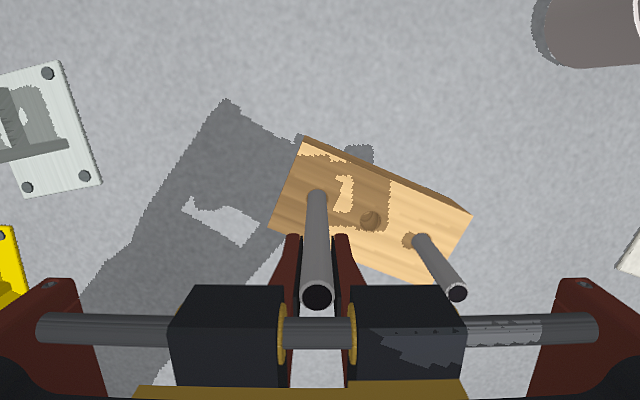

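The wrist view shows the long post between the pads (top at (317,297)), with a gap of about 15.4 mm. I'll lift it straight out.

Emit:
send_rows(
  commands=[0,0,0,0,0,0.5,1,0,0,0,0,0,1.0,1,0,0,0,0,0,1.5,1,0,0,0,0,0,1.5,1,0,0,0,0,0,1.5,1,0,0,0,0,0,1.5,1,0,0,0,0,0,2.0,1,0,0,0,0,0,2.0,1,0,0,0,0,0,2.0,1,0,0,0,0,0,1.5,1,0,0,0,0,0,0.5,1,0,0,0,0,0,0,1,0,0,0,0,0,0,1],
)

```text
clock: 5.25
ee_pos: [0.5271, -0.0756, 0.3211]
eef_rot: [-0.627, 1.57, 2.943]
wrist_force: [-0.3, 0.7, -0.3]
finger_gap: 0.0154
```

```bash
python3 - <<'E'
from h import *
from plant import arm
st=arm.read_state(); print(st['ee_pos'],st['wrist_force'],st['finger_gap'],st['clock'])
s=snap('wrist'); save(s['img'],'w3.png')
for n in('scene','top'): s=snap(n); save(s['img'],n+'3.png')
print(proj(load('scene'),[[.5275,-.076,.16],[.5275,-.076,.34]]),proj(load('top'),[[.5275,-.076,.16],[.5275,-.076,.34]]))
E
```

```text
[ 0.52711308 -0.07559106  0.32113863] [-0.29744641  0.72078399 -0.29836475] 0.015359432926736133 5.25
[[268.64234908 211.08870842]
 [260.13126416 142.24030581]] [[379.43904481 201.81039205]
 [397.60809738 184.50329122]]
```

View pics/w3.png

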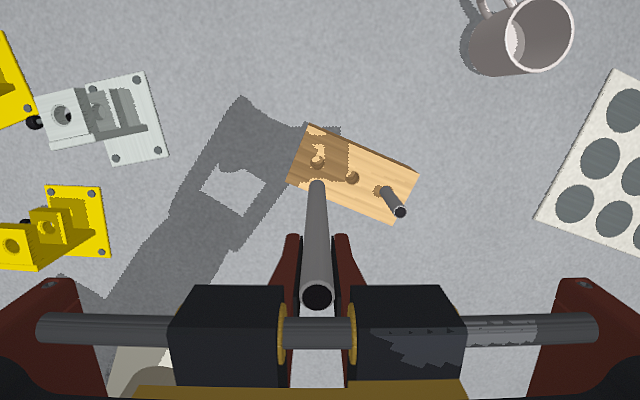

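View pics/scene3.png

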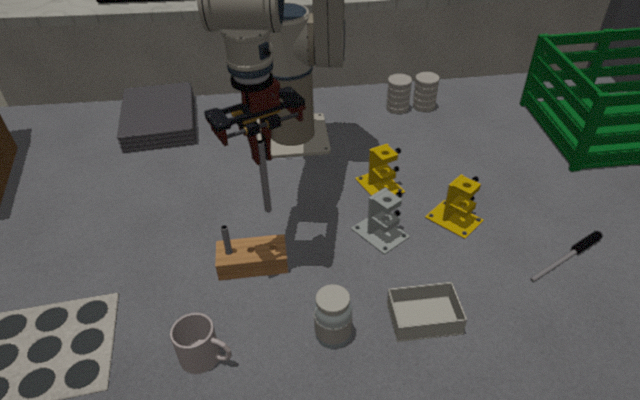

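Emit:
send_rows(
  commands=[0,0,0,-0.2,1.0,0,1,0,0,0,-0.5,2.55,0,1,0,0,0,-0.5,2.5,0,1,0,0,0,-0.5,2.5,0,1,0,0,0,-0.5,2.5,0,1,0,0,0,-0.5,2.5,0,1,0,0,0,-0.5,2.5,0,1,0,0,0,-0.5,2.5,0,1,0,0,0,-0.5,2.5,0,1,0,0,0,-0.5,2.5,0,1,0,0,0,-0.5,2.5,0,1,0,0,0,-0.2,2.0,0,1,0,0,0,0,0,0,1,0,0,0,0,0,0,1,0,0,0,0,0,0,1,0,0,0,0,0,0,1],
)

```text
clock: 7.0
ee_pos: [0.4736, 0.2041, 0.3216]
eef_rot: [0.393, 1.571, -2.321]
wrist_force: [-0.1, 0.1, -1.9]
finger_gap: 0.0155
```

```bash
python3 - <<'E'
from h import *
from plant import arm
st=arm.read_state(); print(st['ee_pos'],rot(st['eef_rot']).round(4),st['wrist_force'],st['finger_gap'],st['clock'])
s=snap('wrist'); save(s['img'],'w4.png')
for n in('scene','top'): s=snap(n); save(s['img'],n+'4.png')
c=load('scene')['img'][100:260,310:470]; save(cv2.resize(c,None,fx=4.5,fy=3.7,interpolation=cv2.INTER_CUBIC),'s4c.png')
c=load('top')['img'][170:280,190:310]; save(cv2.resize(c,None,fx=5,fy=5,interpolation=cv2.INTER_CUBIC),'t4c.png')
E
```

```text
[0.4735947  0.20409269 0.32160893] [[-2.000e-04  4.149e-01 -9.099e-01]
 [-2.000e-04 -9.099e-01 -4.149e-01]
 [-1.000e+00  1.000e-04  2.000e-04]] [-0.0570076   0.11666793 -1.86637464] 0.015452840932693404 7.0
```

View pics/w4.png

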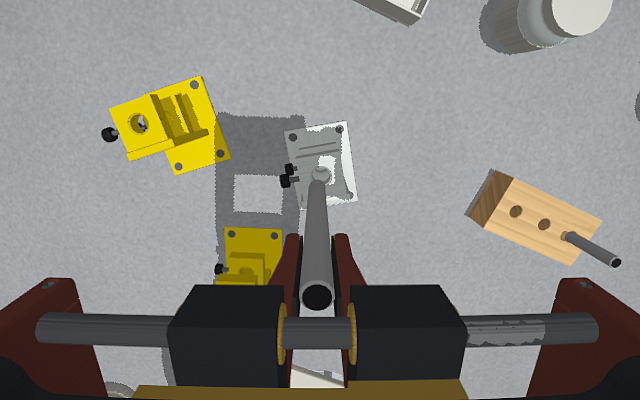

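View pics/s4c.png

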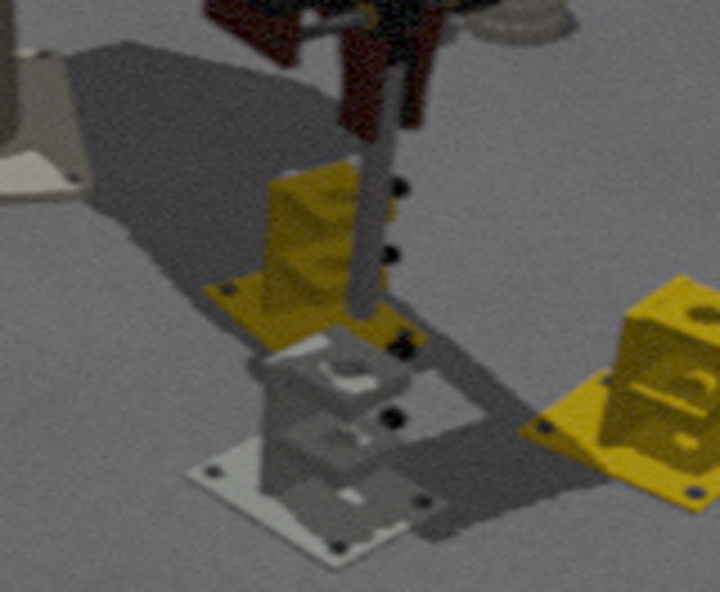

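View pics/t4c.png

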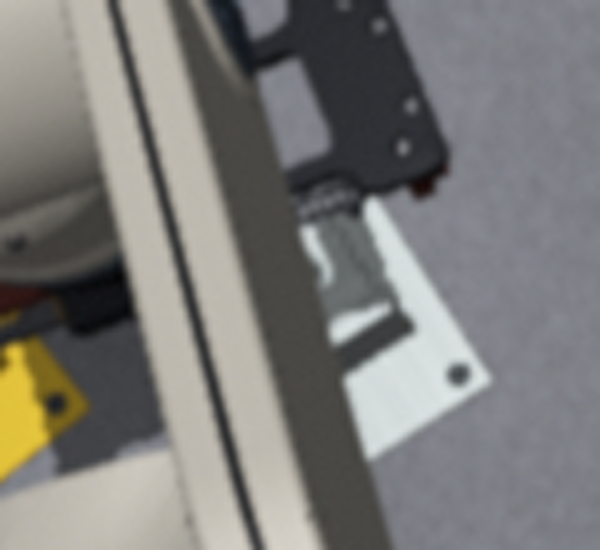

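```bash
python3 - <<'E'
from h import *
c=load('wrist')['img'][110:220,270:370]; save(cv2.resize(c,None,fx=6,fy=5.4,interpolation=cv2.INTER_CUBIC),'w4c.png')
E
```

```text
(no output)
```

View pics/w4c.png

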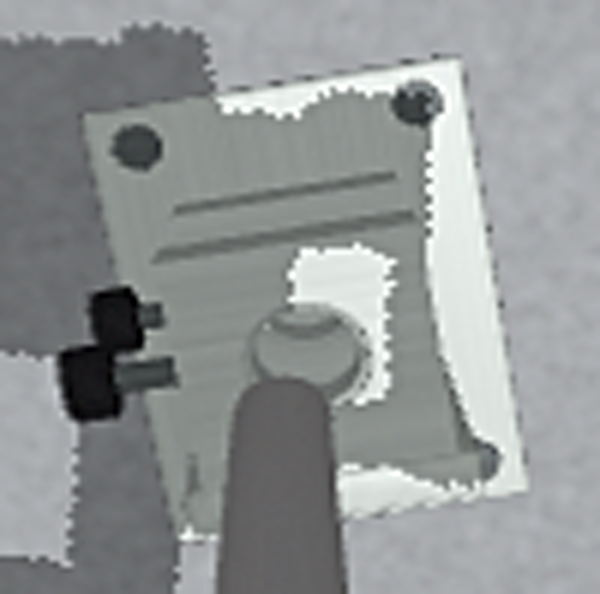

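Emit:
send_rows(
  commands=[0,0,0,-0.7,-0.45,0,1,0,0,0,-1.0,-0.6,0,1,0,0,0,-1.0,-0.65,0,1,0,0,0,0,0,0,1,0,0,0,0,0,0,1,0,0,0,0,0,0,1],
)

```text
clock: 7.75
ee_pos: [0.4468, 0.1879, 0.3219]
eef_rot: [3.135, 1.57, 0.423]
wrist_force: [0.3, -0.5, -0.7]
finger_gap: 0.0152
```

```bash
python3 - <<'E'
from h import *
from plant import arm
st=arm.read_state(); print(st['ee_pos'],st['clock'])
pickle.dump(st,open('st5.pkl','wb'))
s=snap('wrist'); save(s['img'],'w5.png')
c=s['img'][110:220,260:370]; save(cv2.resize(c,None,fx=6,fy=5.4,interpolation=cv2.INTER_CUBIC),'w5c.png')
E
```

```text
[0.44683332 0.18792579 0.32194694] 7.75
```

View pics/w5c.png

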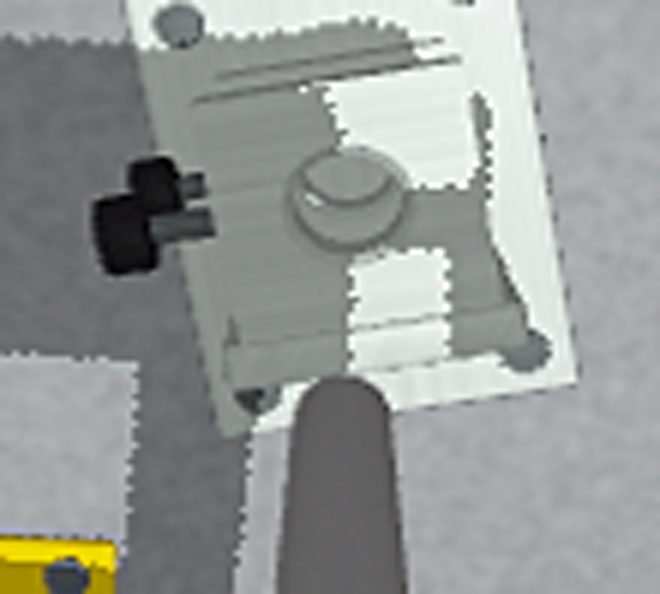

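```bash
cat > fit.py <<'E'
from h import *
from scipy.optimize import minimize
def circ(c,ax,r,n=48):
    e1=np.cross(ax,[0,1,0.]);e1/=np.linalg.norm(e1);e2=np.cross(ax,e1);t=np.linspace(0,2*np.pi,n,endpoint=False)
    return c+r*(np.cos(t)[:,None]*e1+np.sin(t)[:,None]*e2)
def rodhull(s,foot,tx,ty,L=.15):
    ax=np.array([tx,ty,1.]);ax/=np.linalg.norm(ax)
    pts=np.vstack([circ(foot,ax,.006),circ(foot+.003*ax,ax,.008),circ(foot+L*ax,ax,.008)])
    return cv2.convexHull(proj(s,pts).astype(np.float32))
def fitrod(s,mask,fz,win,x0,K=8):
    u0,v0,u1,v1=win; M=mask[v0:v1,u0:u1].astype(float)
    def ren(p):
        h=rodhull(s,np.array([p[0],p[1],fz]),p[2]/10,p[3]/10,L=.12).reshape(-1,2)
        im=np.zeros(((v1-v0)*K,(u1-u0)*K),np.uint8)
        cv2.fillConvexPoly(im,np.round((h-[u0-.5,v0-.5])*K*16).astype(np.int32),255,shift=4)
        return cv2.resize(im,(u1-u0,v1-v0),interpolation=cv2.INTER_AREA)/255.
    f=lambda p: ((ren(p)-M)**2).sum()
    sx=np.array([x0]+[np.array(x0)+d for d in np.eye(4)*[.004,.004,.2,.2]])
    r=minimize(f,x0,method='Nelder-Mead',options=dict(initial_simplex=sx,xatol=1e-5,fatol=1e-3,maxiter=600))
    return r.x*[1,1,.1,.1],r.fun,ren(r.x)
E
python3 - <<'E'
from fit import *
st=pickle.load(open('st5.pkl','rb')); s=load('wrist'); P=cloud(s); e=st['ee_pos']; fz=e[2]-.1586
m=(P[...,2]>.14); win=(285,165,350,232)
for mm,n in ((m,'depth'),):
    x,f,r=fitrod(s,mm,fz,win,[e[0],e[1],0,0]); print(n,x,f,'foot rel tcp mm',(x[:2]-e[:2])*1e3)
print('hole', atz(s,[(317.4,146.6)],.123))
m=(np.abs(P[...,2]-.123)<.004); m[:, :280]=0; m[:,360:]=0; m[:105]=0
q=P[m]; print(len(q),q.mean(0)); rc=cv2.minAreaRect(q[:,:2].astype(np.float32)); print(rc)
v=s['img'].copy(); o=v[110:220,260:370].copy()
o=cv2.resize(o,None,fx=6,fy=5.4,interpolation=cv2.INTER_CUBIC)
X=x; 
def dr(pts,c):
    p=(proj(s,pts)-[260,110]+.5)*[6,5.4]; cv2.polylines(o,[np.round(p).astype(int)],True,c,1)
H=atz(s,[(317.4,146.6)],.123)[0]
dr(circ(H,np.array([0,0,1.]),.012),(255,0,0)); dr(circ(H-[0,0,.078],np.array([0,0,1.]),.010),(0,0,255));dr(circ(H-[0,0,.002],np.array([0,0,1.]),.010),(0,255,0))
h=rodhull(s,np.array([x[0],x[1],fz]),x[2],x[3],.12).reshape(-1,2); p=(h-[260,110]+.5)*[6,5.4]; cv2.polylines(o,[np.round(p).astype(int)],True,(255,0,255),1)
save(o,'w5o.png')
E
```

```text
depth [ 0.44626579  0.18825073 -0.01713074 -0.00881037] 13.319969242599 foot rel tcp mm [-0.56753234  0.32493962]
hole [[0.47620574 0.20079524 0.123     ]]
2301 [0.47059451 0.19785258 0.12265159]
((0.46703338623046875, 0.20290444791316986), (0.05864229053258896, 0.06973473727703094), 34.54228973388672)
```

View pics/w5o.png

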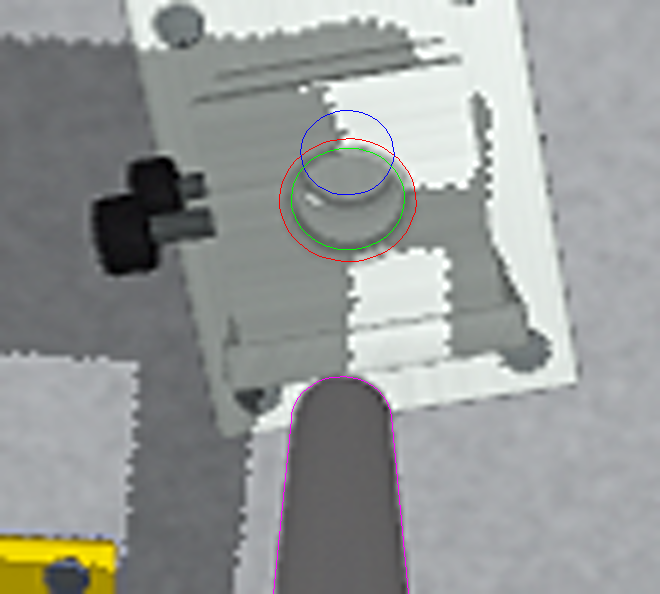

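```bash
python3 - <<'E'
from fit import *
s=load('wrist'); P=cloud(s)
m=(np.abs(P[...,2]-.123)<.004); m[:, :280]=0; m[:,360:]=0; m[:105]=0
q=P[m][:,:2]
# outline from a cleaned mask
k=cv2.morphologyEx(m.astype(np.uint8),cv2.MORPH_CLOSE,np.ones((25,25),np.uint8)); k=cv2.morphologyEx(k,cv2.MORPH_OPEN,np.ones((9,9),np.uint8))
rc=cv2.minAreaRect(P[(k>0)&m][:,:2].astype(np.float32)); print(rc)
for deg in (33.5,34.,34.5,35):
    a=np.deg2rad(deg); R=np.array([[np.cos(a),np.sin(a)],[-np.sin(a),np.cos(a)]])
    b=P[(k>0)&m][:,:2]@R.T
    lo,hi=np.percentile(b,0.3,axis=0),np.percentile(b,99.7,axis=0); c=(lo+hi)/2+[.005,0]
    print(deg,(hi-lo)*1e3,c@R)
# ring at alternative heights
for z in (.121,.123): 
    print(z,atz(s,[(317.4,146.6)],z))
c=s['img'][128:166,300:336]; c=cv2.resize(c,None,fx=16,fy=15,interpolation=cv2.INTER_CUBIC)
c=cv2.convertScaleAbs(c,alpha=1.8,beta=-120); save(c,'w5h.png')
E
```

```text
((0.46669670939445496, 0.20339354872703552), (0.05864229053258896, 0.06854715943336487), 34.54228973388672)
33.5 [57.90703296 66.90466591] [0.47138956 0.20620957]
34.0 [57.71552544 66.63995104] [0.47126278 0.20628892]
34.5 [57.75906    66.37016128] [0.47113011 0.20636294]
35 [57.83309586 66.10841942] [0.47098406 0.20641815]
0.121 [[0.47594106 0.20067131 0.121     ]]
0.123 [[0.47620574 0.20079524 0.123     ]]
```

View pics/w5h.png

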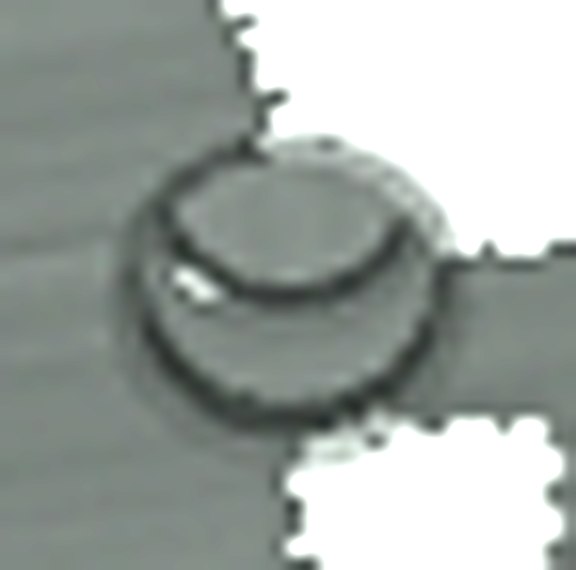

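Emit:
send_rows(
  commands=[0,0,0,1.0,0.4,0,1,0,0,0,1.0,0.45,0,1,0,0,0,0.98,0.4,0,1,0,0,0,0,0,0,1,0,0,0,0,0,-1.0,1,0,0,0,0,0,-1.0,1,0,0,0,0,0,-1.0,1,0,0,0,0,0,-0.3,1,0,0,0,0,0,0,1,0,0,0,0,0,0,1],
)

```text
clock: 8.8
ee_pos: [0.4764, 0.2003, 0.2888]
eef_rot: [-3.103, 1.571, 0.467]
wrist_force: [-0.3, 0.5, -1.7]
finger_gap: 0.0157
```

```bash
python3 - <<'E'
from fit import *
from plant import arm
st=arm.read_state(); e=st['ee_pos']; print(e,st['clock'],st['wrist_force'])
s=snap('wrist'); snap('scene'); P=cloud(s); fz=e[2]-.1586
m=(P[...,2]>.135)
vv,uu=np.nonzero(m[150:230,285:350]); print('foot top row',vv.min()+150)
x,f,r=fitrod(s,m,fz,(285,160,350,232),[e[0],e[1],0,0]); print(x,f,'foot rel tcp',(x[:2]-e[:2])*1e3)
c=s['img'][140:230,260:370]; save(cv2.resize(c,None,fx=7,fy=6.5,interpolation=cv2.INTER_CUBIC),'w6c.png')
S=load('scene'); c=S['img'][160:250,340:420]; save(cv2.resize(c,None,fx=8,fy=6.6,interpolation=cv2.INTER_CUBIC),'s6c.png')
E
```

```text
[0.47643375 0.20033795 0.28876941] 8.8 [-0.28791346  0.4927172  -1.74308819]
foot top row 180
[ 0.47532905  0.2004652  -0.00847962 -0.00579828] 14.591264898116108 foot rel tcp [-1.10469472  0.12725538]
```

View pics/w6c.png

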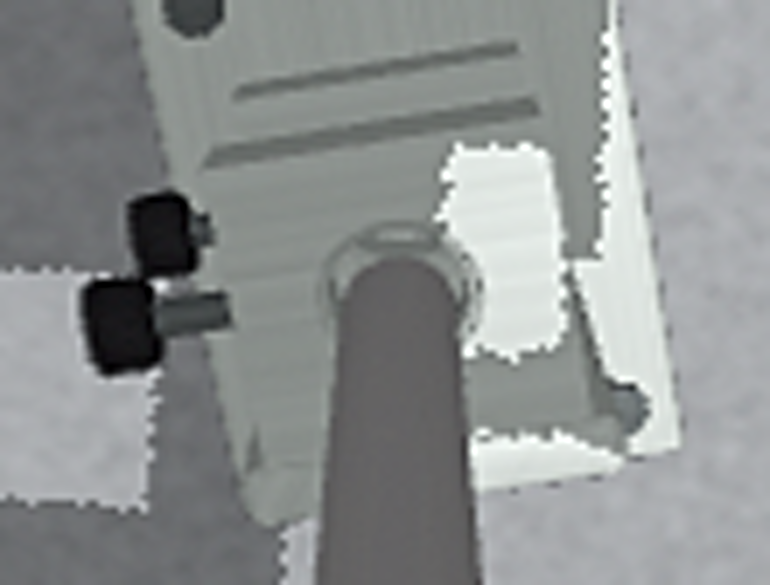

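View pics/s6c.png

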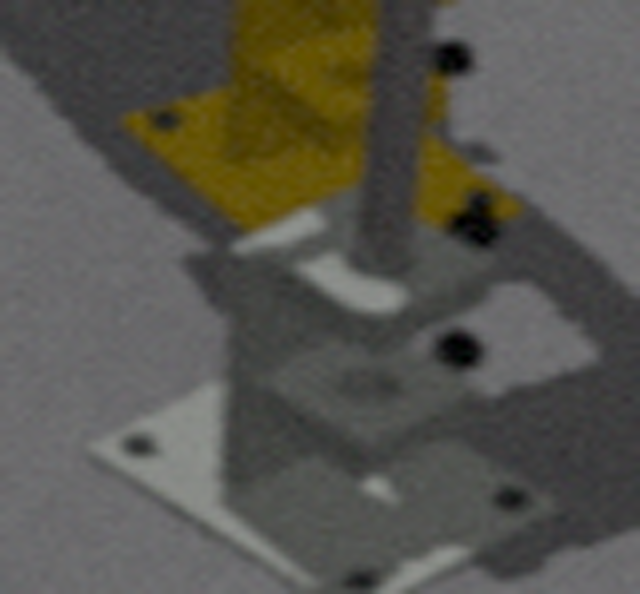

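```bash
python3 - <<'E'
from fit import *
s=load('wrist'); print(atz(s,[(317.1,184.6)],.123))
c=s['img'][140:230,260:370]; o=cv2.resize(c,None,fx=7,fy=6.5,interpolation=cv2.INTER_CUBIC)
def dr(pts,c): 
    p=(proj(s,pts)-[260,140]+.5)*[7,6.5]; cv2.polylines(o,[np.round(p*16).astype(np.int32)],True,c,1,cv2.LINE_AA,4)
up=np.array([0,0,1.])
H=np.array([.4761,.2007,.123])
dr(circ(H,up,.012),(255,0,0)); dr(circ(H-[0,0,.002],up,.010),(0,255,0))
F=np.array([.4753,.2005,.1302]); dr(circ(F,up,.006),(255,0,255)); dr(circ(F+[0,0,.003],up,.008),(255,255,0))
save(o[150:450,250:550].repeat(2,0).repeat(2,1),'w6o.png')
E
```

```text
[[0.47595909 0.19990254 0.123     ]]
```

View pics/w6o.png

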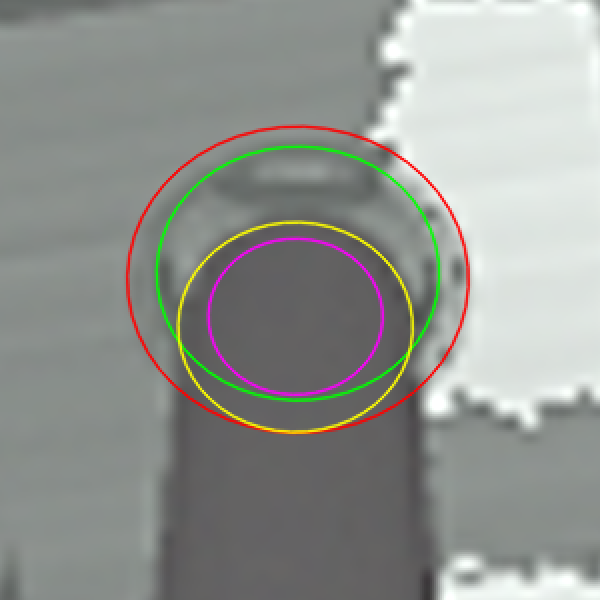

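Emit:
send_rows(
  commands=[0,0,0,0,0,-0.4,1,0,0,0,0,0,-0.4,1,0,0,0,0,0,-0.4,1,0,0,0,0,0,-0.4,1,0,0,0,0,0,-0.4,1,0,0,0,0,0,0,1],
)

```text
clock: 9.5
ee_pos: [0.476, 0.2001, 0.2679]
eef_rot: [-0.048, 1.57, -2.761]
wrist_force: [0.7, 0.5, -1.5]
finger_gap: 0.0154
```

```bash
python3 - <<'E'
from fit import *
from plant import arm
st=arm.read_state(); e=st['ee_pos']; print(e,st['clock'],st['wrist_force'],st['ft_torque'],st['finger_gap'])
s=snap('wrist'); 
c=s['img'][150:240,260:370]; save(cv2.resize(c,None,fx=7,fy=6.5,interpolation=cv2.INTER_CUBIC),'w7c.png')
E
```

```text
[0.47601825 0.20014987 0.26792408] 9.5 [ 0.7061621   0.47172706 -1.46362631] [-0.05557876 -0.04217873  0.0173911 ] 0.01537104755365079
```

View pics/w7c.png

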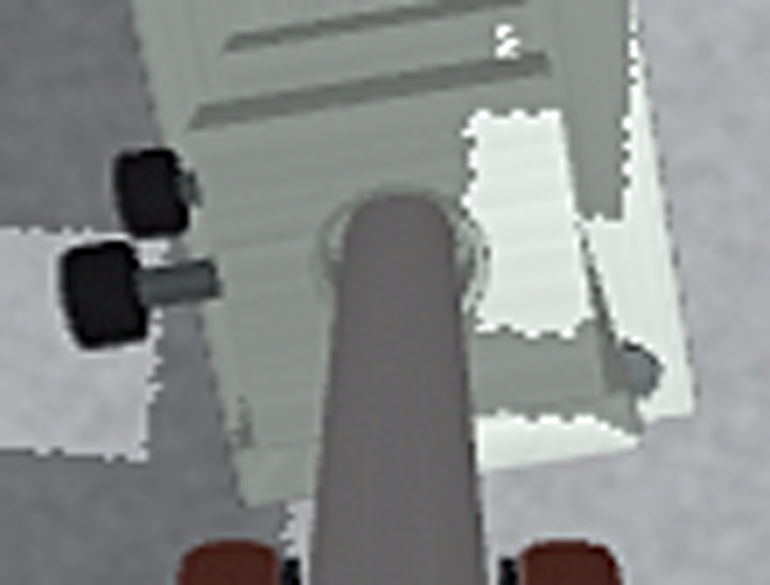

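```bash
python3 - <<'E'
from fit import *
from plant import arm
s=load('wrist'); S=snap('scene'); st=arm.read_state(); e=st['ee_pos']
c=S['img'][160:250,340:420]; save(cv2.resize(c,None,fx=8,fy=6.6,interpolation=cv2.INTER_CUBIC),'s7c.png')
c=s['img'][150:240,260:370]; o=cv2.resize(c,None,fx=7,fy=6.5,interpolation=cv2.INTER_CUBIC)
def dr(pts,c): 
    p=(proj(s,pts)-[260,150]+.5)*[7,6.5]; cv2.polylines(o,[np.round(p*16).astype(np.int32)],True,c,1,cv2.LINE_AA,4)
up=np.array([0,0,1.])
for H,cc in ((np.array([.4761,.2003,.123]),(255,0,0)),):
    dr(circ(H,up,.012),cc); dr(circ(H-[0,0,.002],up,.010),(0,255,0))
F=np.array([.4756,.2005,.123]); dr(circ(F,up,.008),(255,255,0)); F=np.array([.4756,.2005,.109]); dr(circ(F,up,.006),(255,0,255))
save(o[100:400,250:550].repeat(2,0).repeat(2,1),'w7o.png')
# post top location in wrist image
c=s['img'][270:325,285:350]; save(cv2.resize(c,None,fx=9,fy=9,interpolation=cv2.INTER_CUBIC),'w7t.png')
print(proj(s,[[e[0]-.0007,e[1]-.0005,e[2]+.0214]]))
E
```

```text
[[317.20392008 298.36011586]]
```

View pics/w7o.png

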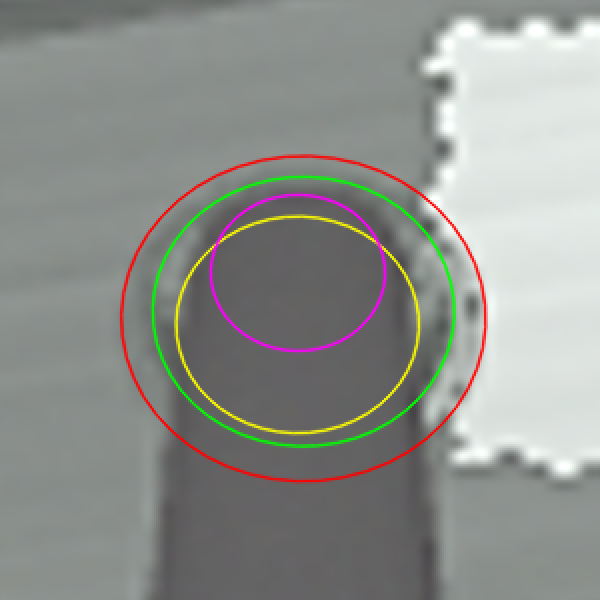

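View pics/s7c.png

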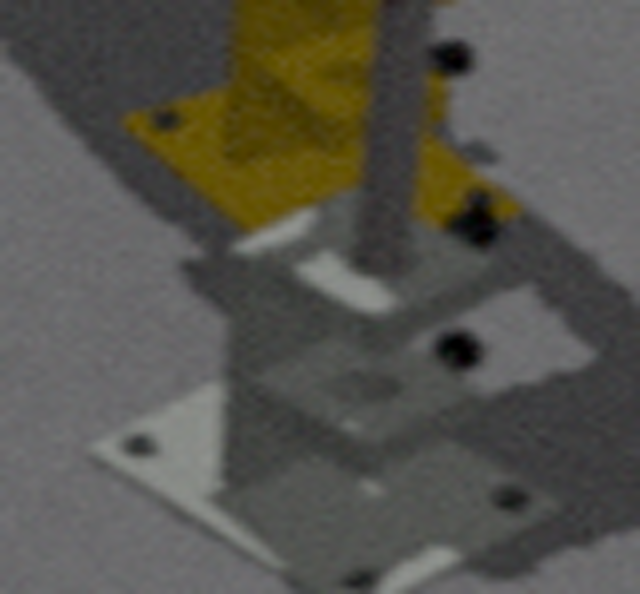

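View pics/w7t.png

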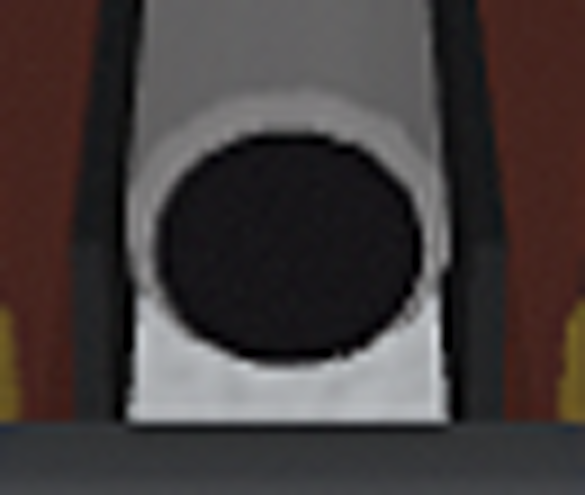

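The overlay agrees with the foot being about 14 mm inside the upper collar, centred and with no contact force. I'll lower it to just above the lower collar.

Emit:
send_rows(
  commands=[0,0,0,0.02,-0.03,-0.5,1,0,0,0,0,0,-0.6,1,0,0,0,0,0,-0.6,1,0,0,0,0,0,-0.6,1,0,0,0,0,0,-0.6,1,0,0,0,0,0,-0.5,1,0,0,0,0,0,-0.3,1,0,0,0,0,0,0,1],
)

```text
clock: 10.4
ee_pos: [0.4763, 0.1999, 0.2312]
eef_rot: [-0.064, 1.57, -2.777]
wrist_force: [-0.0, 0.5, -1.4]
finger_gap: 0.0157
```

```bash
python3 - <<'E'
from fit import *
from plant import arm
st=arm.read_state(); e=st['ee_pos']; print(e,st['clock'],st['wrist_force'],st['ft_torque'],st['finger_gap'])
s=snap('wrist'); S=snap('scene')
c=s['img'][150:260,260:370]; save(cv2.resize(c,None,fx=6,fy=5.4,interpolation=cv2.INTER_CUBIC),'w8c.png')
c=S['img'][160:250,340:420]; save(cv2.resize(c,None,fx=8,fy=6.6,interpolation=cv2.INTER_CUBIC),'s8c.png')
E
```

```text
[0.47634568 0.19993343 0.23115368] 10.4 [-0.00911668  0.4894848  -1.38531953] [0.0399416  0.02680673 0.02052443] 0.01571514277661623
```

View pics/w8c.png

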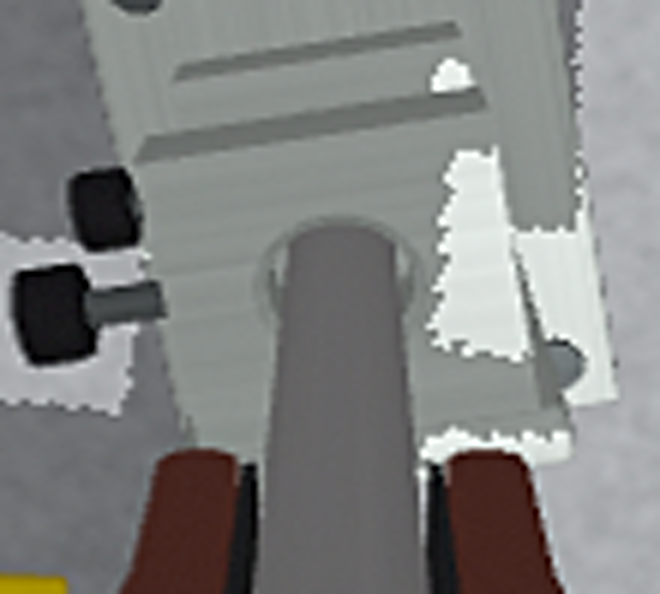

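View pics/s8c.png

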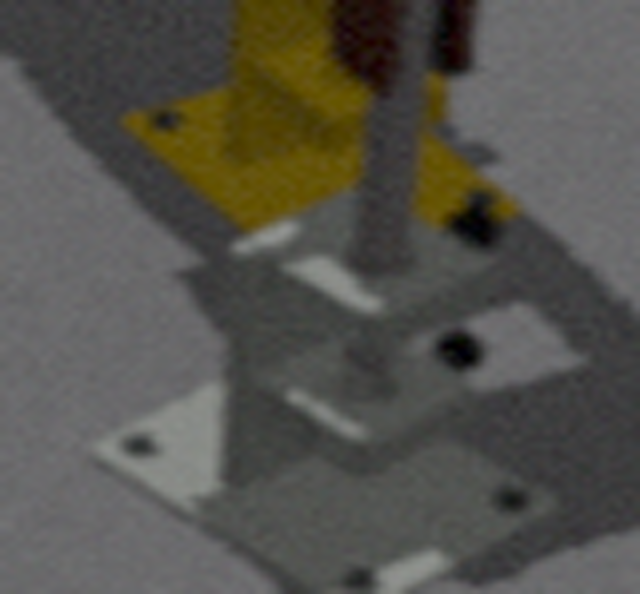

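The scene crop shows the post through the upper collar, with its foot just above the lower hole at crop (370,340). The force is only the post's weight. I'll enter the lower collar slowly.

Emit:
send_rows(
  commands=[0,0,0,0,0,-0.2,1,0,0,0,0,0,-0.2,1,0,0,0,0,0,-0.2,1,0,0,0,0,0,-0.2,1,0,0,0,0,0,-0.2,1,0,0,0,0,0,-0.2,1,0,0,0,0,0,-0.2,1,0,0,0,0,0,-0.2,1,0,0,0,0,0,-0.2,1,0,0,0,0,0,0,1],
)

```text
clock: 11.5
ee_pos: [0.4764, 0.1999, 0.2134]
eef_rot: [-0.099, 1.57, -2.812]
wrist_force: [0.7, -0.3, -2.4]
finger_gap: 0.0158
```

Emit:
send_rows(
  commands=[0,0,0,0,0,-0.3,1,0,0,0,0,0,-0.3,1,0,0,0,0,0,-0.3,1,0,0,0,0,0,-0.3,1,0,0,0,0,0,-0.3,1,0,0,0,0,0,-0.3,1,0,0,0,0,0,-0.3,1,0,0,0,0,0,-0.25,1,0,0,0,0,0,-0.1,1,0,0,0,0,0,0,1,0,0,0,0,0,0,1,0,0,0,0,0,0,1],
)

```text
clock: 12.7
ee_pos: [0.4767, 0.2, 0.1893]
eef_rot: [3.039, 1.571, 0.327]
wrist_force: [0.2, 0.1, -2.1]
finger_gap: 0.0157
```

```bash
python3 - <<'E'
from fit import *
from plant import arm
st=arm.read_state(); e=st['ee_pos']; print(e,rot(st['eef_rot']).round(3)[:,0],st['clock'],st['wrist_force'],st['ft_torque'],st['finger_gap'])
s=snap('wrist'); S=snap('scene'); save(s['img'],'w9.png'); save(S['img'],'s9.png')
c=S['img'][150:255,335:425].copy(); c=cv2.convertScaleAbs(c,alpha=1.5); c=cv2.resize(c,None,fx=6.5,fy=5.6,interpolation=cv2.INTER_CUBIC)
up=np.array([0,0,1.])
for z in (.030,.045,.123,.210):
    p=(proj(S,circ(np.array([.4735,.1995,z]),up,.008))-[335,150]+.5)*[6.5,5.6]; cv2.polylines(c,[np.round(p).astype(np.int32)],True,(255,0,0),1)
save(c,'s9c.png')
print('top px pred',proj(s,[[e[0]-.0007,e[1]-.0005,e[2]+.0214]]))
save(cv2.resize(s['img'][180:325,260:370],None,fx=5,fy=4,interpolation=cv2.INTER_CUBIC),'w9c.png')
E
```

```text
[0.47667576 0.20003739 0.18929945] [ 0.  0. -1.] 12.7 [ 0.20455171  0.1176639  -2.09565723] [ 0.03061369  0.00451938 -0.01113624] 0.015681923367882416
top px pred [[317.21257551 298.13226965]]
```

View pics/s9c.png

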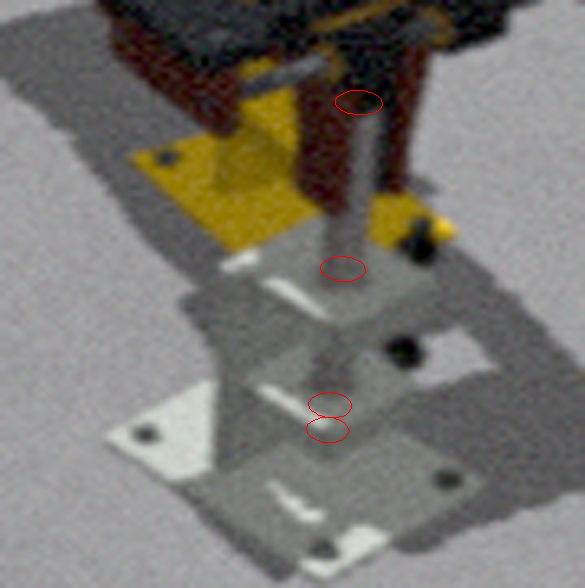

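View pics/w9c.png

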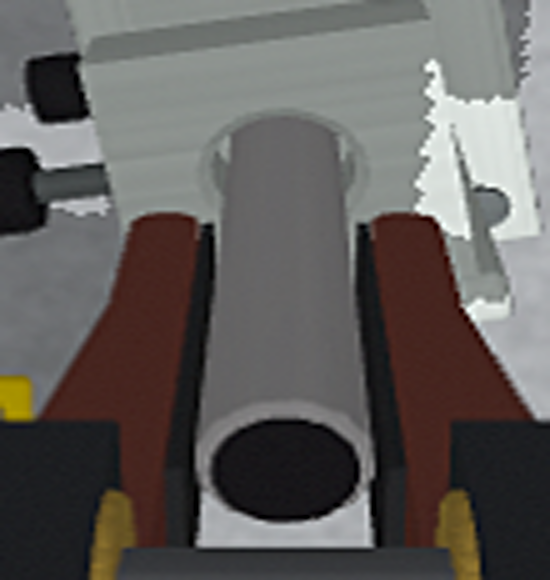

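View pics/s9.png

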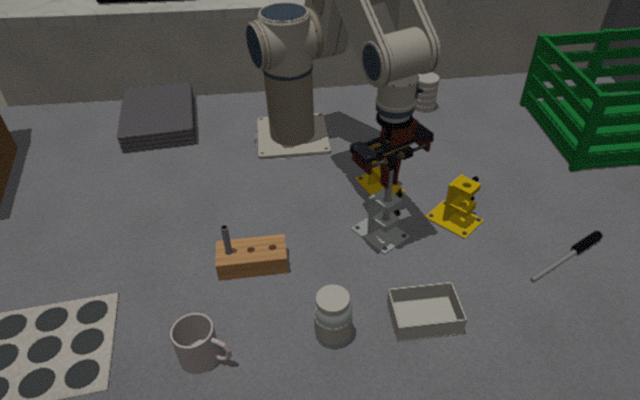

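```bash
python3 - <<'E'
from plant import arm, job
st=arm.read_state(); print(st['ee_pos'],abs(st['joint_vel']).max(),st['finger_gap'],st['wrist_force']); print(job.job_done())
E
```

```text
[0.47664244 0.20004204 0.18929352] 0.0009233975167772206 0.015859795702310827 [ 0.12901675  1.08547003 -0.41717887]
the job is handed in; nothing more can be done
None
```

The long post is now through both collars of the grey aluminium bracket. Its foot is about 14 mm below the lower collar, and the gripper is still holding it there upright. I handed the job in at about 13 s of the 48 s; it returned no verdict.

**What I did:** I gripped the long post near its top with 30 N and lifted it straight out of the block. I then lined its foot up with the hole using the wrist camera, since both were in the same picture. It went through the upper collar and then the lower one, and I saw no contact force at any check.

**Last checks:**
- **Foot height:** about 0.031 m, worked out from the tool height and the grip. This assumes the post started on the hole floor and has not slipped. Its top was still where expected in the wrist picture, and the scene picture shows the foot out below the lower collar.
- **Steadiness:** the arm was still, and the wrist force was about 2 N or less. The finger gap was 15.7 to 15.9 mm on the 16 mm rod.
- **Other things:** by eye, in the last scene picture, the short post, jar, punnet and mug are where they started.

**What disagreed:**
- **Hole position:** the separate estimates of the hole position differed by 2–3 mm. These came from the fixed cameras, the outline of the collar and the ring seen by the wrist camera. I went by the wrist view of the hole and foot together.
- **Post tilt:** the wrist-camera fits gave 0.6 to 1.1 degrees. They do not fix that angle well, but both are well under the 4 degree limit.

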